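# Slide the tall spindle home into the dispatch bay

### The job

Slide the taller of the two flanged spindles across the bench into the low three-sided steel bay until its foot rests against the bay's back stop. Push it low down, on its round foot only: keep it standing and on the bench, never touch its ground shaft, never lift it, and leave the short spindle and the other loose parts where they are. Slide it at a steady pace and finish clear of it.

Things in the scene. Friction and masses are not known exactly. Their poses are not given: they have to be found in the camera images.
- tall_spindle: Loose steel spindle standing upright on the robot's right: round dark foot 64 mm in diameter, 28 mm tall; centred on it a bright shaft 20 mm in diameter; 230 mm tall in all, 0.6 to 0.85 kg, slides under 3 to 6 N. Origin at the centre of the foot's underside, z up along the shaft, yaw meaningless. Pushed high up it tips. Nearer to or farther from the robot than the short spindle.
- short_spindle: Loose spindle with the same foot (64 mm in diameter, 28 mm tall) and shaft (20 mm in diameter), but only 130 mm tall in all. Same origin. Starts upright, 110 mm or more from the tall one between centres. Not to be disturbed.
- bay: Fixed three-sided bay of dark steel strip, no floor, open above and at its mouth. Walls 22 mm high, 6 mm thick; 84 mm wide inside; side walls 50 mm long. Origin on the bench at the middle of the back stop's inner face; +x points from the mouth into the stop (roughly world +y, up to 0.3 rad off), z up. With its foot against the stop the spindle's centre is at x = -32 mm, y within 10 mm of 0.
- bearing: Loose steel bearing ring lying flat, 52 mm in diameter, 16 mm high; origin at the centre of its underside. Bystander beyond the sliding path.
- jar: Loose white jar, 60 mm in diameter, 75 mm tall; origin at the centre of its underside. Bystander beyond the sliding path.
- carton: Loose small cardboard carton 50 x 80 x 45 mm; origin at the centre of its underside. Bystander, on the robot's side of the sliding path.
- filter: Loose blue cylindrical canister, 68 mm in diameter, 85 mm tall; origin at the centre of its underside. Bystander, to the left of the bay.
- white_box: Loose white box 60 x 60 x 60 mm; origin at the centre of its underside. Bystander, on the robot's side of the sliding path.
- wrench: Loose steel wrench lying flat along its x axis. Bystander at the near left, to the left of the bay.
- bay_mouth (a point): Point on the bench in the middle of the bay's open mouth, 50 mm in front of the back stop; its axes are those of the bay. When the spindle is home, 14 mm of its foot still stand out of the mouth.
Not all that is in view belongs to the job. What is shaped like the tall_spindle but green or yellow is not meant.

How it is judged:
At the end, for the whole second after the job is handed in: The tall spindle stands upright (within 0.06 rad), at rest on the bench between the bay's side walls, its foot no more than 6 mm from the back stop; the short spindle stands within 15 mm of where it was (x of tall_spindle in the frame of bay between -0.038 and -0.025 m and y of tall_spindle in the frame of bay between -0.014 and 0.014 m and angle between each of tall_spindle, short_spindle's own z axis and vertical below 0.06 rad and height (world z) of tall_spindle below 0.004 m and linear speed of tall_spindle below 0.01 m/s and distance of short_spindle from where it was at the start of the episode below 0.015 m); the robot touches nothing.
It fails at once if the tall spindle is tipped by more than 0.3 rad (angle between tall_spindle's own z axis and vertical above 0.3 rad).
It fails at once if the tall spindle is lifted off the bench (origin more than 12 mm up) (height (world z) of tall_spindle above 0.012 m).
It fails at once if the tall spindle's shaft is touched by the robot (more than 1 N) (contact force between any of the fingers, the arm and tall_spindle_c1 above 1 N).
It fails at once if the tall spindle is shot along faster than 0.5 m/s (linear speed of tall_spindle above 0.5 m/s).
It fails at once if the short spindle or another loose part is moved by more than 15 mm (distance of any of short_spindle, bearing, jar, carton, filter, white_box, wrench from where it was at the start of the episode above 0.015 m).
It also fails if it takes over 54 s, if anything falls off the work surface, if the arm or the gripper's body presses on something with over 40 N, if the wrist force passes 120 N, or if a joint passes its speed limit or range.

### The arm

A 7-joint arm with a two-finger parallel gripper is mounted at the origin on the work surface. World frame = base frame: x ahead of the robot, y to its left, z up, the work surface at z = 0. Lengths are in m, angles in rad, forces in N, time in s.
With the tool pointing down it reaches from about 0.4 to 0.875 m from the base axis. Payload 6.5 kg.
Tool frame: the origin (TCP) lies midway between the tips of the shut fingers; the grasp point (between the pads) lies 19 mm behind it (manip.tcp_to_grasp is the z of the grasp point in the tool frame, in m); z points along the fingers, y is the line along which they close (so a half turn about z gives the same grasp; the last joint's range is limited). The gripper opens to 85 mm and grips with 20 to 120 N. Pads are 22 mm wide; open, the fingers measure 114 mm over their backs; the gripper's body (76 mm by 85 mm) begins 54 mm behind the grasp point. The pads swing forward as they close: fully open they stand 13 mm farther back than shut.
Start: joints at [1.233, 0.536, -0.004, 1.538, 0.003, 1.067, -0.071], TCP at [0.174, -0.626, 0.231] pointing down, gripper open.
Joint ranges: [-2.7, 2.7], [-0.37, 2.16], [-1.27, 1.26], [0.24, 2.4], [-1.31, 4.45], [0.19, 1.91], [-2.76, 2.76]. Speed limits (rad/s): [2.39, 2.39, 3.14, 3.14, 3.14, 3.14, 3.14].

### API

Orientations are given as a 3x3 rotation matrix whose columns are the frame's x, y, z axes.
In Python, from cell import manip, eoat, kinematics, sensors, eyes, workorder gives the robot as it stands. The module is installed in compiled form; this text tells all that it offers. Calls block until the motion is done:
- manip.move_pose(position, orientation): joint-space move of the TCP to a pose.
- manip.servo_line(position, orientation=None, max_speed=0.15): straight line of the TCP; orientation=None keeps the orientation; max_speed is the mean speed in m/s.
- manip.movej(angles): joint-space move.
- eoat.command_gripper(opening, effort=None): finger opening in m; effort is the grip in N (None keeps the last); returns when the fingers have stopped.
- manip.pause(seconds).
- kinematics.inverse_kinematics(position, orientation): joint angles nearest the present ones, or None.
- sensors.get_state(): the state.
- eyes.capture(name): name is "side" or "top" or "wrist"; returns the picture (420x560x3 uint8, red, green, blue); there is no depth.
- eyes.get_calibration(name): a dict with "fx", "fy", "cx", "cy" (pixels), "camera_from_world" (4x4, takes a point from world to camera coordinates). Camera axes: x right, y up, looking along -z (the intrinsics and any distortion apply to the point x, -y, -z); pixel columns grow to the right and rows downward; lengths in m; the calibration is good to about 2 mm. A picture is of the moment at which its call begins: read the wrist's pose just before it. get_calibration takes no time and is no camera call; for the wrist camera it gives the pose at the moment of the call.
A pose or a line that the arm cannot do raises manip.PlanningError and nothing moves.
- workorder.sign_off(): hands the job in; it is judged then, once.
The state is a dict: "time": time; "qpos": joint angles; "dq": joint speeds; "joint_torque": joint torques, N m; "position": TCP position; "tcp_rot": TCP orientation; "wrist_force": force on the tool from outside, world axes, zero at the start; "ft_torque": the same for the moment, N m; "finger_gap": finger opening in m; "grip_force": force on a finger pad.
Only numpy, scipy, OpenCV 4.12 (cv2) and the standard library are available. Lean on these libraries where they do the work, as an engineer would, in place of code of your own. Each camera call takes 0.05 s, during which the arm holds its last target. There are 200 camera calls.

## Working session

There is one attempt and no reset: what is moved stays moved. The work goes in short steps, each a Python script; the robot and the scene stay as the last script left them, time stands still between calls to the robot, and variables do not carry over. Pictures are saved under pics/ and viewed, at most 10 in all, crops included, and the job is handed in when it is done.

```bash
mkdir -p pics; cat > h.py <<'E'
import numpy as np, cv2
from cell import manip, eoat, kinematics, sensors, eyes, workorder
def snap(n,f):
    im=eyes.capture(n); cv2.imwrite(f'pics/{f}.png',im[:,:,::-1]); return im
def ray(c,u,v,z):
    T=np.array(c['camera_from_world']); R=T[:3,:3]; o=-R.T@T[:3,3]
    d=R.T@np.array([(u-c['cx'])/c['fx'],-(v-c['cy'])/c['fy'],-1]); s=(z-o[2])/d[2]
    return o+s*d
def proj(c,p):
    q=np.array(c['camera_from_world'])@np.append(p,1); x=q[:3]*[1,-1,-1]
    return np.array([c['fx']*x[0]/x[2]+c['cx'],c['fy']*x[1]/x[2]+c['cy']])
E
python3 - <<'E'
from h import *
for n in('top','side'):
    snap(n,n+'0'); c=eyes.get_calibration(n); print(c)
E
```

```text
{'fx': 387.1168426765778, 'fy': 387.1168426765778, 'cx': 281.5211607661785, 'cy': 212.72379702932554, 'camera_from_world': array([[-0.01990358, -0.99966507, -0.01654102,  0.07289028],
       [ 0.99661034, -0.0211582 ,  0.07949939, -0.56334277],
       [-0.07982274, -0.01490263,  0.99669767, -1.11230897],
       [ 0.        ,  0.        ,  0.        ,  1.        ]])}
{'fx': 460.5727620736878, 'fy': 460.5727620736878, 'cx': 288.6607052444264, 'cy': 213.54950257999664, 'camera_from_world': array([[ 0.99324092, -0.11485675, -0.01674498, -0.54055018],
       [ 0.09964065,  0.76973017,  0.63054516, -0.1195155 ],
       [-0.05953325, -0.62795174,  0.77597191, -0.95528602],
       [ 0.        ,  0.        ,  0.        ,  1.        ]])}
```

View pics/top0.png

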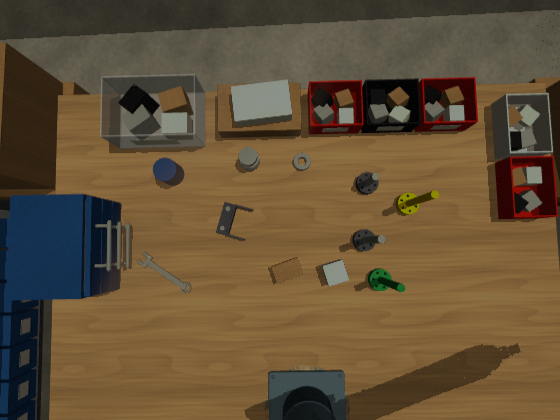

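View pics/side0.png

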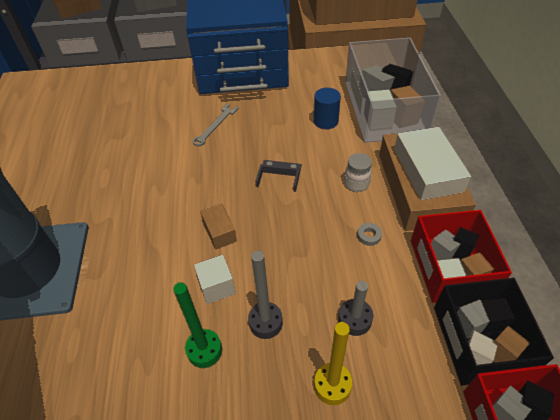

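The tall spindle is the dark one at top (364,240), side (265,320). The short one is at top (367,183). The bay is at top (235,221) with its mouth to the right. I'll zoom in to measure them.

```bash
python3 - <<'E'
import cv2,numpy as np
t=cv2.imread('pics/top0.png');s=cv2.imread('pics/side0.png')
z=lambda a,r,c,w,h,k:cv2.resize(a[r:r+h,c:c+w],None,fx=k,fy=k,interpolation=cv2.INTER_CUBIC)
out=np.vstack([np.hstack([z(t,195,205,50,50,6),z(t,215,345,50,50,6)]),np.hstack([z(s,150,250,60,50,5),z(s,285,240,60,50,5)])])
out=np.clip(out*1.6,0,255).astype('uint8'); cv2.imwrite('pics/crop.png',out)
E
```

```text
(no output)
```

View pics/crop.png

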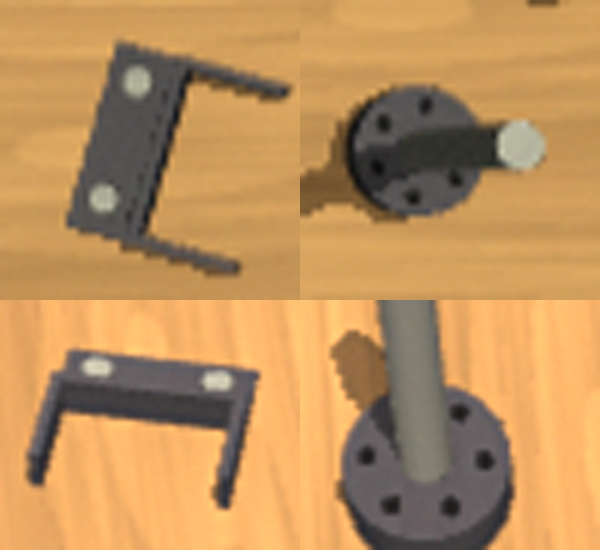

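```bash
python3 - <<'E'
from h import *
ct,cs=eyes.get_calibration('top'),eyes.get_calibration('side')
T=lambda u,v,z,o:ray(ct,o[0]+u/6-.4,o[1]+v/6-.4,z)[:2].round(4)
S=lambda u,v,z,o:ray(cs,o[0]+u/5-.4,o[1]+(v-300)/5-.4,z)[:2].round(4)
b=(205,195);sb=(250,150)
print('top stop bottom corners',T(188,75,0,b),T(149,235,0,b))
print('top tips (centre, z.022)',T(287,91,.022,b),T(238,266,.022,b))
print('side stop bottom corners',S(62,410,0,sb),S(225,428,0,sb))
print('side tips top',S(35,460,.022,sb),S(223,488,.022,sb))
f=(295,215);sf=(180,285)
print('foot top-view',T(420,150,.028,f),'shaft top',T(520,145,.23,f))
print('foot edges',[T(*p,.028,f) for p in((483,150),(418,86),(418,215))])
print('side shaft base',S(426,470,.028,sf))
print('side foot edges',[S(*p,.028,sf) for p in((342,467),(512,467),(426,388))])
# automated side/top foot ellipse
for n,c,(x,y) in(('top',ct,(364,240)),('side',cs,(265,320))):
    im=cv2.imread(f'pics/{n}0.png'); hsv=cv2.cvtColor(im,cv2.COLOR_BGR2HSV)
    m=((hsv[...,1]<75)).astype('uint8'); l=cv2.connectedComponentsWithStats(m)
    k=l[1][y,x]; print(n,l[2][k])
# other objects
for nm,u,v,z in(('short',367,183,.028),('yellow',408,204,.028),('green',380,280,.028),('box',332,274,.06),('carton',287,270,.045),('bearing',302,162,.016),('jar',248,158,.075)):
    print(nm,ray(ct,u,v,z)[:2].round(3))
s=sensors.get_state();print(s['position'],s['tcp_rot'],s['finger_gap'])
E
```

```text
top stop bottom corners [0.5864 0.1981] [0.5068 0.2184]
top tips (centre, z.022) [0.5753 0.1467] [0.4902 0.1718]
side stop bottom corners [0.5044 0.2231] [0.5819 0.2007]
side tips top [0.489  0.1708] [0.5739 0.1419]
foot top-view [ 0.4812 -0.1776] shaft top [ 0.4811 -0.1773]
foot edges [array([ 0.4806, -0.2079]), array([ 0.5121, -0.1778]), array([ 0.4501, -0.1755])]
side shaft base [ 0.4795 -0.1811]
side foot edges [array([ 0.4488, -0.1761]), array([ 0.5111, -0.1838]), array([ 0.4823, -0.1476])]
top [353 230  33  21 448]
side [ 249  251   33   88 1552]
short [ 0.646 -0.191]
yellow [ 0.582 -0.307]
green [ 0.365 -0.217]
box [ 0.387 -0.077]
carton [0.399 0.049]
bearing [ 0.716 -0.003]
jar [0.718 0.152]
[ 0.17433334 -0.62558953  0.23049541] [[ 9.63269843e-01  2.68534735e-01 -5.52816584e-04]
 [ 2.68535272e-01 -9.63268698e-01  1.49103507e-03]
 [-1.32116204e-04 -1.58471987e-03 -9.99998736e-01]] 0.08541577517530859
```

```bash
cat >> h.py <<'E'
def rot(a,t,flip=1):
    "push heading a from +y towards +x, tilt t"
    d=np.array([np.sin(a),np.cos(a),0]); z=np.sin(t)*d+[0,0,-np.cos(t)]
    y=flip*np.array([d[1],-d[0],0]); return np.column_stack([np.cross(y,z),y,z]),d
E
python3 - <<'E'
from h import *
s=sensors.get_state();R=np.array(s['tcp_rot']);C=np.array(eyes.get_calibration('wrist')['camera_from_world'])
o=-C[:3,:3].T@C[:3,3];print('cam in tool',(R.T@(o-s['position'])).round(3))
A=[];B=[]
th0=-1.3
for r in(.5,.6,.7,.8):
  for z in(.1,.3):
    q=kinematics.inverse_kinematics([r*np.cos(th0),r*np.sin(th0),z],R)
    if q is None: continue
    q=np.array(q); print(r,z,q.round(2))
    A+=[[np.sin(q[1]),np.sin(q[1]+q[3]),0,1],[np.cos(q[1]),np.cos(q[1]+q[3]),1,0]];B+=[r,z]
print(np.linalg.lstsq(np.array(A),np.array(B),rcond=None)[:2])
for f in(1,-1):
  for t in(.5,.6,.7):
    for p,a in(((.475,-.235),.09),((.50,.02),.09),((.527,.14),.286)):
      q=kinematics.inverse_kinematics([*p,.01],rot(a,t,f)[0]); print(f,t,p,None if q is None else np.round(q,2))
E
```

```text
cam in tool [ 0.068  0.001 -0.144]
0.5 0.1 [ 1.23  0.48 -0.02  2.02  0.02  0.64 -0.1 ]
0.5 0.3 [ 1.23  0.21 -0.02  1.85  0.    1.09 -0.09]
0.6 0.1 [ 1.23  0.62 -0.01  1.77  0.01  0.76 -0.08]
0.6 0.3 [ 1.23  0.39 -0.01  1.6   0.    1.16 -0.08]
0.7 0.1 [ 1.24  0.77 -0.    1.48  0.    0.9  -0.07]
0.7 0.3 [ 1.23  0.57  0.01  1.31 -0.    1.26 -0.06]
0.8 0.1 [ 1.24  0.94  0.01  1.13 -0.01  1.08 -0.05]
0.8 0.3 [ 1.23  0.79  0.02  0.93 -0.01  1.42 -0.05]
(array([0.50374195, 0.44645808, 0.01374057, 0.00101377]), array([6.71139356e-08]))
1 0.5 (0.475, -0.235) [ 0.99  0.9  -0.5   1.74 -0.06  0.83  0.57]
1 0.5 (0.5, 0.02) [ 0.64  0.83 -0.57  2.   -0.19  0.47  0.29]
1 0.5 (0.527, 0.14) [ 0.27  0.77 -0.42  2.06 -0.77  0.27  0.44]
1 0.6 (0.475, -0.235) [ 1.03  0.95 -0.51  1.69 -0.11  0.91  0.64]
1 0.6 (0.5, 0.02) [ 0.72  0.88 -0.6   1.98 -0.28  0.52  0.44]
1 0.6 (0.527, 0.14) [ 0.29  0.79 -0.36  2.08 -1.14  0.36  0.85]
1 0.7 (0.475, -0.235) [ 1.06  1.01 -0.52  1.63 -0.16  0.99  0.7 ]
1 0.7 (0.5, 0.02) [ 0.78  0.94 -0.63  1.95 -0.34  0.57  0.56]
1 0.7 (0.527, 0.14) [ 0.42  0.85 -0.45  2.08 -1.21  0.38  1.  ]
-1 0.5 (0.475, -0.235) [ 0.55  0.84  0.12  1.77 -0.65  0.94 -2.09]
-1 0.5 (0.5, 0.02) [ 0.28  0.74 -0.11  2.02 -0.82  0.6  -2.3 ]
-1 0.5 (0.527, 0.14) [ 0.14  0.74 -0.26  2.07 -1.04  0.35 -2.47]
-1 0.6 (0.475, -0.235) [ 0.59  0.89  0.12  1.72 -0.69  1.04 -2.04]
-1 0.6 (0.5, 0.02) [ 0.33  0.79 -0.11  2.   -0.9   0.68 -2.18]
-1 0.6 (0.527, 0.14) [ 0.25  0.78 -0.31  2.08 -1.2   0.39 -2.24]
-1 0.7 (0.475, -0.235) [ 0.62  0.94  0.13  1.66 -0.73  1.14 -1.99]
-1 0.7 (0.5, 0.02) [ 0.38  0.83 -0.1   1.98 -0.96  0.77 -2.08]
-1 0.7 (0.527, 0.14) [ 0.35  0.83 -0.36  2.08 -1.29  0.44 -2.08]
```

```bash
cat >> h.py <<'E'
P0=np.array([.4805,-.1790]); TH=.286; AX=np.array([np.sin(TH),np.cos(TH)])
ORG=np.array([.5455,.208]); HOME=ORG-.032*AX; PRE=HOME-.11*AX
TILT=.55; OFF=.0315; Z=.010
def tool(c,a,back=0,z=Z):
    "TCP pose for foot centre c, heading a"
    R,d=rot(a,TILT,-1); p=np.append(c,z)-(OFF+back)*d; p[2]=z; return p,R
v=PRE-P0; A1=np.arctan2(v[0],v[1])
E
python3 - <<'E'
from h import *
print(HOME,PRE,A1)
p=np.array(sensors.get_state()['position'])
manip.servo_line([p[0],p[1],.36],max_speed=.2)
eoat.command_gripper(.034)
p,R=tool(P0,A1,.04,.33); manip.move_pose(p,R)
p[2]=.06; manip.servo_line(p,max_speed=.15)
p[2]=Z; manip.servo_line(p,max_speed=.06)
s=sensors.get_state();print(s['time'],s['position'],s['finger_gap'],s['wrist_force'])
snap('side','s1')
im=snap('top','t1'); 
a=cv2.imread('pics/s1.png')[230:400,180:400];b=cv2.imread('pics/t1.png')[160:330,290:510]
cv2.imwrite('pics/c1.png',cv2.resize(np.hstack([a,b]),(800,309)))
E
```

```text
[0.53647226 0.17729984] [0.50543939 0.07176804] 0.09912607668497844
6.3667 [ 0.47363993 -0.25034059  0.01027072] 0.03425257627421795 [-0.18269357 -0.07195875 -0.59470257]
```

View pics/c1.png

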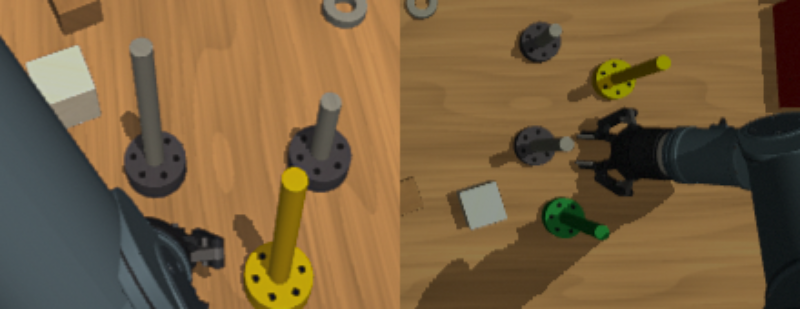

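The gripper sits low behind the foot, at about (590,145) in the right half, lined up with the tall spindle at (535,145). It's clear of the yellow and green ones. Next is the slide.

```bash
python3 - <<'E'
from h import *
def go(c,a,sp,back=0):
    p,R=tool(c,a,back); manip.servo_line(p,R,max_speed=sp)
    s=sensors.get_state(); print(round(s['time'],2),np.round(s['position'],4),np.round(s['wrist_force'],1))
go(P0,A1,.03); go(P0+.02*v/np.linalg.norm(v),A1,.03)
go(PRE-.03*v/np.linalg.norm(v),A1,.06)
go(PRE+.02*AX,(A1+TH)/2,.03)
go(HOME-.05*AX,TH,.04)
snap('side','s2');snap('top','t2')
a=cv2.imread('pics/s2.png')[130:300,180:400];b=cv2.imread('pics/t2.png')[140:310,190:410]
cv2.imwrite('pics/c2.png',cv2.resize(np.hstack([a,b]),(800,309),interpolation=cv2.INTER_CUBIC))
E
```

```text
7.95 [ 0.4773 -0.2113  0.0099] [-0.6 -4.1  1.1]
8.77 [ 0.4794 -0.1899  0.01  ] [-0.3 -2.1 -0.3]
12.28 [0.4994 0.0104 0.01  ] [-0.5 -5.4 -0.3]
14.09 [0.5051 0.06   0.01  ] [-0.1 -3.7 -0.2]
15.24 [0.5133 0.0995 0.0101] [-1.6 -0.8 -1.2]
```

View pics/c2.png

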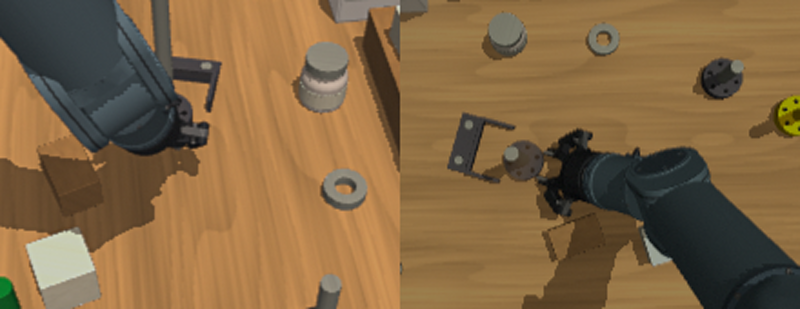

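The tall spindle is standing at the mouth, at about (523,160) in the right half. It looks nearer the lower wall, so I'll zoom in to check its lateral offset.

```bash
python3 - <<'E'
import cv2,numpy as np
t=cv2.imread('pics/t2.png')[198:248,210:280]
cv2.imwrite('pics/c3.png',np.clip(cv2.resize(t,None,fx=10,fy=10,interpolation=cv2.INTER_CUBIC)*1.6,0,255).astype('uint8'))
E
```

```text
(no output)
```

View pics/c3.png

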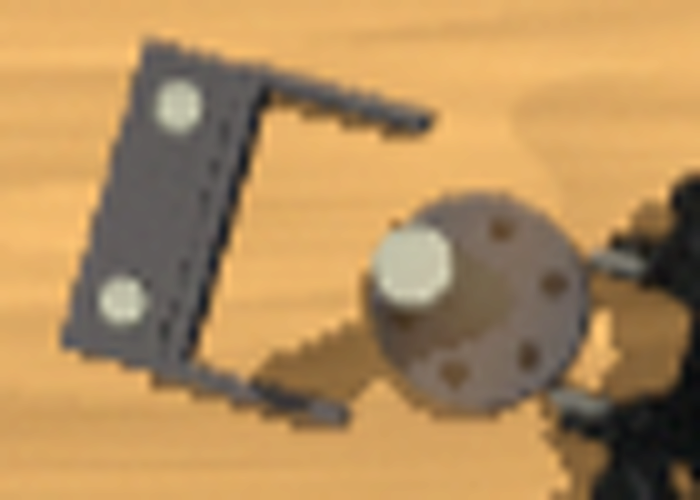

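```bash
python3 - <<'E'
from h import *
ct=eyes.get_calibration('top')
print('foot',ray(ct,257.6,227.8,.028)[:2],'expected',HOME-.05*AX)
PERP=np.array([AX[1],-AX[0]]); H=HOME+.002*PERP
def go(c,a,sp):
    p,R=tool(c,a); manip.servo_line(p,R,max_speed=sp)
    s=sensors.get_state(); f=np.array(s['wrist_force']); print(round(s['time'],2),np.round(s['position'],4),f.round(1)); return -f[:2]@AX
go(H-.012*AX,TH,.03)
for k in np.arange(-.010,.0081,.002):
    if go(H+k*AX,TH,.02)>11: print('stop',k);break
snap('top','t3'); t=cv2.imread('pics/t3.png')[198:248,210:280]
cv2.imwrite('pics/c4.png',np.clip(cv2.resize(t,None,fx=10,fy=10,interpolation=cv2.INTER_CUBIC)*1.6,0,255).astype('uint8'))
E
```

```text
foot [0.5217435  0.13179012] expected [0.52236641 0.12933084]
16.76 [0.5261 0.135  0.01  ] [-0.2 -3.  -0.7]
17.01 [0.5267 0.137  0.01  ] [-0.4 -3.7 -0.3]
17.26 [0.5272 0.139  0.01  ] [-0.1 -2.5 -1. ]
17.51 [0.5278 0.1409 0.01  ] [ 0.1 -3.4 -0.1]
17.76 [0.5283 0.1429 0.01  ] [-0.4 -3.1 -1.1]
18.01 [0.529  0.1447 0.01  ] [-1.1 -3.8 -0.5]
18.26 [0.5293 0.1451 0.0097] [-2.9 -8.7  3.9]
18.51 [0.5294 0.1454 0.0093] [ -6.2 -13.1   6.6]
stop 0.002
```

View pics/c4.png

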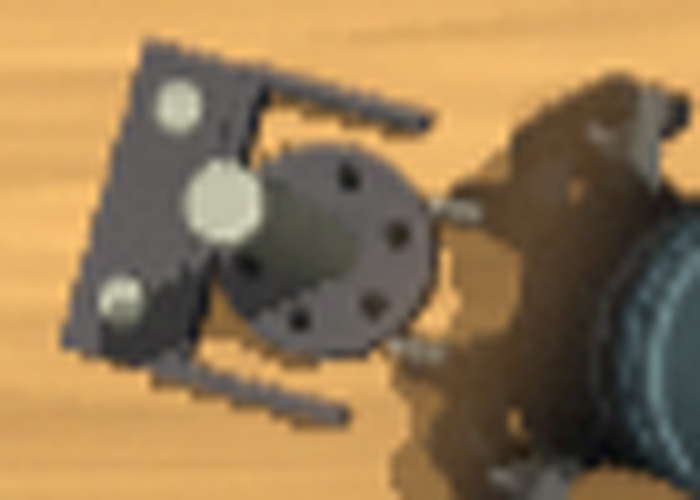

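The foot rests against the stop, centred at about (328,250) between the walls, and the force rise confirms contact. I'll back off and take one last look.

```bash
python3 - <<'E'
from h import *
p=np.array(sensors.get_state()['position']); 
q=p.copy(); q[:2]-=.01*AX; manip.servo_line(q,max_speed=.03)
q[:2]-=.07*AX; manip.servo_line(q,max_speed=.1)
q[2]=.12; q[:2]-=.03*AX; manip.servo_line(q,max_speed=.1); manip.pause(.3)
s=sensors.get_state(); print(s['time'],s['wrist_force'])
snap('side','s4');snap('top','t4')
a=cv2.imread('pics/s4.png')[60:360,150:430];b=cv2.imread('pics/t4.png')[130:310,160:440]
cv2.imwrite('pics/c5.png',np.hstack([cv2.resize(a,(400,429)),cv2.resize(b,(400,257)) if 0 else cv2.copyMakeBorder(cv2.resize(b,(400,257)),0,172,0,0,0)]))
E
```

```text
21.5917 [ 0.71792321  0.55019126 -0.02185222]
```

View pics/c5.png

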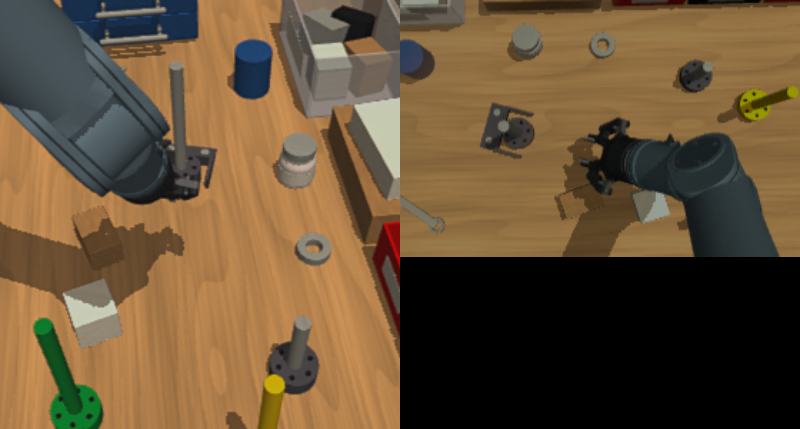

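The tall spindle stands upright in the bay, at (515,132) in the top view. The gripper is clear of it and the bystanders don't appear to have moved.

```bash
python3 -c "
from h import *
print(workorder.sign_off())"
```

```text
the job is handed in; nothing more can be done
None
```

The job is handed in at about 22 s of the 54 s limit: the tall spindle stands upright in the bay with its foot against the back stop, the gripper is clear, and the final pictures show the short spindle and other parts in view unmoved; sign-off returned no verdict.

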